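# Close the duplicating flask

## Robot

A 7-joint arm with a two-finger parallel gripper is mounted at the origin on a cart in front of the work surface, level with it; the furniture and walls round the work are solid. World frame = base frame: x ahead of the robot, y to its left, z up, the work surface at z = 0. Lengths are in mm, angles in rad, forces in N, time in s.
With the tool pointing down it reaches from about 400 to 875 mm from the base axis. Payload 4.4 kg.
Tool frame: the origin (TCP) lies on the centre line of the jaws, within the pads' length; the fingertips stand 8 mm ahead of it and the grasp point (between the pads) lies 11 mm behind it; z points along the fingers, y is the line along which they close (so a half turn about z gives the same grasp; the last joint's range is limited). The gripper opens to 85 mm and grips with 20 to 120 N. Pads are 22 mm wide; open, the fingers measure 114 mm over their backs; the gripper's body (76 mm by 85 mm) begins 54 mm behind the grasp point. The pads swing forward as they close: fully open they stand 13 mm farther back than shut.
Start: joints at [1.247, 0.628, 0.038, 1.517, -0.027, 0.996, -0.02], TCP at [165.747, -628.527, 239.313] pointing down, gripper open.
Joint ranges: [-3.06, 3.06], [-0.37, 2.12], [-1.25, 1.32], [0.18, 2.47], [-1.1, 4.24], [0.23, 1.98], [-2.94, 2.94]. Speed limits (rad/s): [2.57, 2.57, 3.14, 3.14, 3.14, 3.14, 3.14].

## Interface

Orientations are given as a unit quaternion [x, y, z, w].
In Python, from workcell import r gives the robot as it stands.
- The arm moves only by the tool carry_out, never from a script. Its argument "commands" is a list that holds one entry, the list of rows, each a list of 7 numbers: the shift along the tool's x, y, z scaled (see below), then the turn, a rotation vector about the tool's x, y, z scaled (see below), then the opening, from 0 (shut) to 1 (fully open). In form: [[[dx, dy, dz, ax, ay, az, gripper], ...]]. A call has 1 to 12 rows; each row is the pose to reach, as a shift and turn from the pose commanded when the call began, along the tool's axes at that moment; what a row does not reach only later rows make up. The controller multiplies each number of a shift by 750 mm and each number of a turn by 90 degrees. A row lasts 1/12 s, in which the tool goes at most 41.7 mm and 7.16 degrees, less where a joint would pass 70% of its speed; a pose out of reach is approached as far as the arm can. A call with a number of a shift or a turn outside -1 to 1 is refused whole. A call with a gripper value outside its range is refused whole. The fingers move at their own pace and stop on an object; the grip force is fixed at half the most. Time passes only in rows, so rows that repeat a pose let the fingers close. It gives the time, the measured TCP pose, the force, the opening and the grip force at its end, in the units of the state.
- r.read_state(): the state, without advancing time (a new reading comes with each control period).
- r.snapshot(name): name is "side" or "top" or "wrist"; returns (picture, depth): 384x512x3 uint8, blue, green, red; 384x512 float32, mm along the optical axis (not along the pixel's ray), 0 where there is no reading.
- r.calibration(name): a dict with "fx", "fy", "cx", "cy" (pixels), "rvec" (rotation vector, rad) and "tvec" (3), from world to camera coordinates, as OpenCV has them; the wrist camera has in their place "T_tool_cam" (4x4, takes a point from camera to tool coordinates, whose origin is the TCP and whose axes are the flange's). Camera axes: x right, y down, z forward; pixel columns grow to the right and rows downward; lengths in mm; the calibration is good to about 2 mm. A picture is of the moment at which its call begins: read the wrist's pose just before it. calibration takes no time and is no camera call.
- r.hand_in(): hands the job in; it is judged then, once.
Trained networks look in the newest picture that a camera, given by its name, has taken for a name from the list of things; names that differ only in an ending like _2 or _b are one class to them, and where a whole thing is asked for, a point or a joint stands for the part that bears it (a point fixed in the world has none). Each returns a list of dicts, best first, with "confidence" (0 to 1); they miss things now and then, are a little off and sometimes report something else, mostly with a low value. They report only what shows in the picture. A call takes as long as a camera call. They do not tell look-alikes from the thing itself.
- r.trace(thing, camera): "region" (384x512 bool, what is visible of it) and "bbox" ([left, top, width, height] in pixels, round what is visible of it).
The state is a dict: "time_s": time; "joint_positions": joint angles; "joint_velocities": joint speeds; "tau": joint torques, N m; "tool_pos": TCP position; "tcp_rot": TCP orientation; "force": force on the tool from outside, world axes, zero at the start; "wrist_torque": the same for the moment, N m; "finger_gap": finger opening in mm; "grip_force": force on a finger pad.
Only numpy, scipy, OpenCV 4.12 (cv2) and the standard library are available. Lean on these libraries where they do the work, as an engineer would, in place of code of your own. Each camera call takes 0.05 s, during which the arm holds its last target. There are 200 camera calls.

## Task

Close the duplicating flask over the plaster model: lower the loose cover plate by its grip into the recess of the flask, without dropping it, and press it down past the stiff seal until it sits level and flush with the rim all round. Only then swing the wire bail forward over it until it lies fully down in its catch, let go, and leave the other things on the bench where they are.

Things in the scene. Friction and masses are not known exactly. Their poses are not given: they have to be found in the camera images.
- flask: Duplicating flask: bare aluminium open box fixed to the bench, 120 mm (own x) by 110 mm (own y), rim 56 mm high, walls 9 mm, white plaster jaw model inside. Origin: centre of its underside; own x points to its back (hinge side), the catch is on its front (-x) face.
- recess (a point): Centre of the flask's recess at seated height, 46 mm above the bench, where the plate's underside centre belongs. The recess is 102 by 92 mm with a small lead-in. A red sealing ring, top 52 mm above the bench, holds the plate 6 mm too high until pressed with about 9 N; it then stays down and the plate's top is flush with the rim.
- cover_plate: Loose cover plate: dark steel, 98 mm (own x) by 88 mm (own y), 10 mm thick, 0.22 kg, flat on the bench. Origin: centre of its underside; z up. A black upright grip stands on its middle, 46 mm long along own x, 14 mm wide, 24 mm high (its top 34 mm above the underside). It fits the recess either way round, long side along the flask's x.
- bail (a joint): Angle of the wire bail (rad): 0 = lying level over the plate in its catch at the front of the flask, 1.57 = upright, 2.1 = leaning back at its stop. Stiff hinge: it stays where it is left. It starts open, at about 1.8. It cannot lie down while the plate stands too high.
- bail_bar (a point): Middle of the bail's crossbar, which carries a red tab 22 mm wide, reaching 12 mm past the bar. The bail is 6 mm steel wire, a U with arms 64 mm apart, the crossbar 132 mm from the hinge. Closed, this point is at -66 mm along the flask's x, 60 mm above the bench, behind two 65 mm high lips of the catch.
- bail_hinge (a point): Middle of the bail's hinge axis (parallel to the flask's y), at +66 mm along the flask's x, 60 mm above the bench.
- tan_model: Bystander: loose tan plaster jaw model, 75x67x32 mm; origin at the centre of its underside.
- brown_jar: Bystander: loose brown jar with a cream lid, 58 mm across, 82 mm high; origin at the centre of its underside.
- powder_pot: Bystander: loose small white pot, 41 mm across, 25 mm high; origin at the centre of its underside.
Mind the look-alikes: they are no part of the job. Of the things that look like the cover_plate, take the one that is farthest to the robot's right at the start.

How it is judged (in metres and radians):
On the way, in this order (a step that is already met when the one before it is completed fails the run):
1. the cover plate is pressed down level and flush in the recess while the bail is still open (z of cover_plate in the frame of flask between 0.042 and 0.0485 m and angle between cover_plate's own z axis and vertical below 0.04 rad and horizontal distance between cover_plate and flask below 0.008 m and value of joint bail above 0.6 rad), for 0.2 s.
2. the bail lies down in its catch (value of joint bail below 0.06 rad), for 0.2 s.
At the end, for the whole second after the job is handed in: The cover plate lies level (within 0.04 rad) in the flask's recess, its underside within 2.5 mm of the pressed-home height (its top flush with the rim), the bail lies in its catch (within 0.06 rad of level), all at rest (z of cover_plate in the frame of flask between 0.042 and 0.0485 m and angle between cover_plate's own z axis and vertical below 0.04 rad and horizontal distance between cover_plate and flask below 0.008 m and value of joint bail below 0.06 rad and linear speed of cover_plate below 0.02 m/s); the robot touches nothing.
It fails at once if the tan plaster model is pushed more than 30 mm (distance of tan_model from where it was at the start of the episode above 0.03 m).
It fails at once if the brown jar is pushed more than 30 mm (distance of brown_jar from where it was at the start of the episode above 0.03 m).
It fails at once if the white powder pot is pushed more than 30 mm (distance of powder_pot from where it was at the start of the episode above 0.03 m).
It fails at once if the cover plate is dropped onto the flask (falls free for more than about 13 mm) (linear speed of cover_plate above 0.5 m/s and contact force between the fingers and cover_plate below 0.1 N and horizontal distance between cover_plate and flask below 0.08 m).
It also fails if it takes over 59 s, if anything falls off the work surface, if the arm or the gripper's body presses on something with over 40 N, if the wrist force passes 120 N, or if a joint passes its speed limit or range.

## Working session

There is one attempt and no reset: what is moved stays moved. The work goes in short steps, Python scripts to look and compute and a tool call to move; the robot and the scene stay as the last step left them, time stands still between calls to the robot, and variables do not carry over. Pictures are saved under pics/ and viewed, at most 10 in all, crops included, and the job is handed in when it is done.

Besides the shell and the picture viewer there is one more tool, called by a JSON object that holds its "api" and its "payload", one argument or row to a line. carry_out: Moves the arm, as the interface text tells. Shifts and turns lie within -1 to 1; 1 stands for 750 mm of shift or 90 degrees of turn. Its arguments: {"type":"object","properties":{"commands":{"type":"array","items":{"type":"array","items":{"type":"array","items":{"type":"number","minimum":-1,"maximum":1}}}}},"required":["commands"]}

```bash
ls; mkdir -p pics; cat > h.py <<'E'
import numpy as np, cv2
from scipy.spatial.transform import Rotation as R
from workcell import r
def cloud(name, depth, st=None):
    c=r.calibration(name); v,u=np.mgrid[0:384,0:512]
    P=np.stack([(u-c['cx'])/c['fx']*depth,(v-c['cy'])/c['fy']*depth,depth],-1)
    if 'rvec' in c:
        M=cv2.Rodrigues(np.array(c['rvec'],float))[0]; return (P-np.array(c['tvec']).ravel())@M
    T=np.array(c['T_tool_cam']); P=P@T[:3,:3].T+T[:3,3]
    return P@R.from_quat(st['tcp_rot']).as_matrix().T+np.array(st['tool_pos'])
E
python3 - <<'E'
from h import *
st=r.read_state(); print(st['time_s'],st['tool_pos'],st['tcp_rot'],st['finger_gap'],st['force'])
out=[]
for n in ['top','side']:
    im,d=r.snapshot(n); cv2.imwrite(f'pics/{n}0.png',im); np.savez(f'{n}0.npz',im=im,d=d)
    P=cloud(n,d)
    for t in ['flask','cover_plate','bail','bail_bar','tan_model','brown_jar','powder_pot']:
        for q in r.trace(t,n):
            m=q['region']&(d>0); p=P[m]
            print(n,t,round(q['confidence'],2),q['bbox'],m.sum(), np.round(np.median(p,0)) if len(p) else '', np.round(np.percentile(p,[2,98],axis=0)).tolist() if len(p) else '')
a=[cv2.imread(f'pics/{n}0.png') for n in ['top','side']]
cv2.imwrite('pics/both.png',cv2.resize(np.vstack(a),None,fx=.78,fy=.78))
E
```

```text
pics
0.0 [ 165.56985356 -627.92788063  238.40717221] [ 9.91704865e-01  1.28532327e-01 -1.49927908e-04 -9.37449273e-04] 85.47912391858138 [ 0.51218038 -0.17325122  0.60195226]
top flask 0.8 [285.2, 156.1, 41.2, 75.8] 2025 [521. -38.  41.] [[449.0, -94.0, 1.0], [622.0, 18.0, 189.0]]
top cover_plate 0.72 [128.8, 166.2, 40.5, 44.3] 904 [574. 421.  11.] [[524.0, 373.0, 7.0], [624.0, 473.0, 36.0]]
top cover_plate 0.67 [152.8, 241.5, 39.3, 33.1] 1071 [372. 352.  11.] [[326.0, 302.0, 2.0], [420.0, 402.0, 36.0]]
top cover_plate 0.56 [180.0, 182.5, 39.6, 37.3] 956 [531. 266.  11.] [[484.0, 219.0, 7.0], [582.0, 314.0, 35.0]]
top bail 0.54 [293.9, 150.8, 27.0, 19.8] 136 [623. -48. 182.] [[608.0, -92.0, -2.0], [681.0, -7.0, 198.0]]
top bail_bar 0.51 [293.6, 156.7, 22.8, 26.1] 146 [617. -31. 162.] [[579.0, -63.0, 1.0], [630.0, 7.0, 197.0]]
top tan_model 0.62 [319.2, 120.3, 23.1, 28.1] 414 [ 731. -115.   17.] [[702.0, -150.0, 8.0], [768.0, -86.0, 32.0]]
top brown_jar 0.77 [269.7, 120.0, 17.0, 21.6] 360 [729.  38.  63.] [[712.0, 13.0, 10.0], [758.0, 63.0, 85.0]]
top brown_jar 0.29 [183.0, 184.2, 35.
[... 717 characters left out ...]
0, 4.0], [623.0, 13.0, 186.0]]
side bail 0.59 [263.2, 174.1, 28.3, 70.5] 359 [610. -31. 148.] [[579.0, -64.0, 66.0], [628.0, 7.0, 196.0]]
side bail_bar 0.57 [260.7, 172.8, 29.2, 69.1] 340 [610. -34. 146.] [[577.0, -64.0, 61.0], [629.0, 7.0, 196.0]]
side tan_model 0.72 [322.5, 266.4, 39.7, 33.0] 986 [ 736. -125.   14.] [[705.0, -159.0, -0.0], [774.0, -96.0, 30.0]]
side brown_jar 0.66 [259.7, 173.4, 33.0, 66.9] 415 [612. -19. 138.] [[579.0, -64.0, -1.0], [645.0, 238.0, 195.0]]
side brown_jar 0.57 [320.4, 197.7, 29.2, 41.1] 829 [739.  17.  54.] [[715.0, 5.0, 4.0], [767.0, 49.0, 83.0]]
side powder_pot 0.65 [173.3, 198.5, 15.8, 14.6] 215 [375. 107.  24.] [[356.0, 97.0, 2.0], [391.0, 133.0, 27.0]]
```

View pics/top0.png

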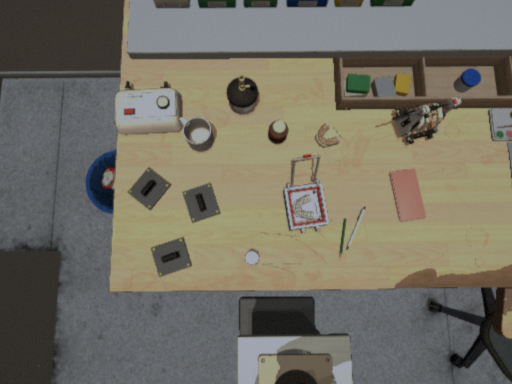

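View pics/side0.png

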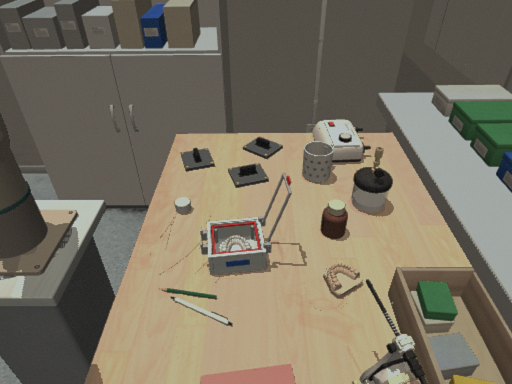

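Top view: three dark plates with grips, at pixels (149,188) → y≈421, (171,256) → y≈352, and (201,202) → y≈266. The robot's right is -y, so I choose (201,202). The flask is at (306,205) with the bail leaning back to (305,157). The jar is at (279,131), the tan model at (327,135) and the pot at (252,257). The side view agrees.

```bash
python3 - <<'E'
from h import *
for n in ['top','side']:
    z=np.load(f'{n}0.npz'); im,d=z['im'],z['d']; P=cloud(n,d)
    def rect(lo,hi,box,lab):
        m=(d>0)&(P[...,2]>lo)&(P[...,2]<hi)&(P[...,0]>box[0])&(P[...,0]<box[1])&(P[...,1]>box[2])&(P[...,1]<box[3])
        q=P[m]; (c,s,a)=cv2.minAreaRect(q[:,:2].astype(np.float32)); print(n,lab,m.sum(),np.round(c,1),np.round(s,1),round(a,1),'z',np.round(np.median(q[:,2]),1))
    rect(5,40,(460,605,195,335),'plate'); rect(26,40,(490,575,225,305),'grip')
    rect(51,60,(430,595,-120,40),'rim'); rect(75,220,(560,720,-100,40),'bail'); rect(170,220,(560,720,-120,40),'bar')
z=np.load('top0.npz')['im']; s=np.load('side0.npz')['im']
a=cv2.resize(z[165:240,170:235],(390,450),interpolation=cv2.INTER_CUBIC);b=cv2.resize(s[155:275,180:300],(400,450),interpolation=cv2.INTER_CUBIC)
cv2.imwrite('pics/crop.png',np.hstack([a,b]))
E
```

```text
top plate 993 [531.6 265.9] [138.4 141.5] 89.4 z 10.9
top grip 80 [532.3 266.5] [46.1 13.5] 18.6 z 34.2
top rim 657 [510.6 -39.3] [135.7 110.5] 7.8 z 55.4
top bail 185 [604.1 -27. ] [45.  71.1] 9.2 z 176.9
top bar 99 [619.5 -24.6] [13.9 70.7] 7.0 z 188.2
side plate 639 [535.2 265.3] [98.1 93. ] 18.7 z 10.5
side grip 71 [535.4 264.8] [44.9 16. ] 18.8 z 32.7
side rim 946 [513.3 -40.3] [142.2 116.6] 9.6 z 54.6
side bail 357 [606.8 -27.9] [45.4 70.7] 8.7 z 151.6
side bar 126 [622.7 -26.5] [13.1 67.6] 7.5 z 186.9
```

View pics/crop.png

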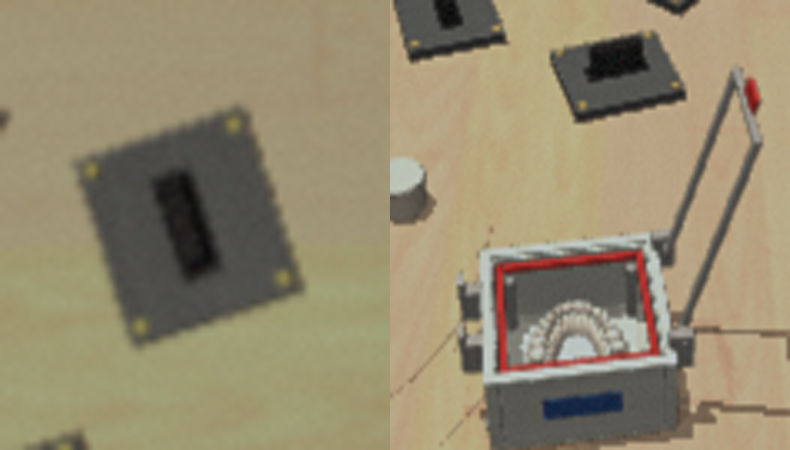

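Crop: it shows a single plain dark plate with yellow corner dots at (190,225) and a black grip. The flask's catch lips face the robot and its bail is hinged at the back, so flask x is roughly world +x at about 8° yaw. The plate is at about (533,266) with 18.6° yaw. Next I get a wrist look over the flask on the way.

```bash
cat >> h.py <<'E'
def go(x,y,z,yaw,tilt=None):
    st=r.read_state(); R0=R.from_quat(st['tcp_rot']); 
    Rg=R.from_euler('z',yaw,degrees=True)*R.from_euler('x',180,degrees=True)
    if tilt is not None: Rg=Rg*R.from_rotvec(np.radians(tilt))
    d=R0.inv().apply(np.array([x,y,z])-st['tool_pos'])/750; w=(R0.inv()*Rg).as_rotvec()/(np.pi/2)
    print('t',round(st['time_s'],2),'tcp',np.round(st['tool_pos'],1),'row',np.round(np.r_[d,w],4).tolist(),'F',np.round(st['force'],1),'gap',round(st['finger_gap'],1))
E
python3 - <<'E'
from h import *
print(np.round(r.calibration('wrist')['T_tool_cam'],2))
go(480,-60,330,8.5)
E
```

```text
[[  -0.     -0.95   -0.31   80.75]
 [   1.     -0.      0.     -0.77]
 [  -0.     -0.31    0.95 -134.55]
 [   0.      0.      0.      1.  ]]
t 0.8 tcp [ 165.7 -628.5  239.3] row [0.5984, -0.6262, -0.1209, 0.0, -0.0, 0.0697] F [ 0.1 -0.1  0.1] gap 85.4
```

{"api": "carry_out", "payload": {
  "commands": [
    [[0.1, -0.1, -0.12, 0, 0, 0.07, 1], [0.7, -0.6, -0.12, 0, 0, 0.07, 1], [0.7, -0.6, -0.12, 0, 0, 0.07, 1], [0.7, -0.6, -0.12, 0, 0, 0.07, 1], [0.7, -0.6, -0.12, 0, 0, 0.07, 1], [0.7, -0.6, -0.12, 0, 0, 0.07, 1], [0.7, -0.6, -0.12, 0, 0, 0.07, 1], [0.7, -0.6, -0.12, 0, 0, 0.07, 1], [0.7, -0.6, -0.12, 0, 0, 0.07, 1], [0.7, -0.6, -0.12, 0, 0, 0.07, 1], [0.7, -0.6, -0.12, 0, 0, 0.07, 1], [0.7, -0.6, -0.12, 0, 0, 0.07, 1]]
  ]
}}

```text
time_s: 1.8
tool_pos: [443.3, -224.8, 310.5]
tcp_rot: [0.997, 0.074, 0.0, 0.0]
force: [0.6, -1.1, 1.5]
finger_gap: 85.3
grip_force: 0.0
```

```bash
python3 - <<'E'
from h import *
go(580,-25,330,8.5); print(np.round(r.read_state()['joint_positions'],2))
E
```

```text
t 1.8 tcp [ 443.3 -224.8  310.5] row [0.2196, -0.2367, -0.026, 0.0004, -0.0005, -0.0004] F [ 0.6 -1.1  1.5] gap 85.3
[ 0.43  0.33 -0.02  1.84  0.01  0.98 -1.02]
```

{"api": "carry_out", "payload": {
  "commands": [
    [[0.22, -0.237, -0.026, 0, 0, 0, 1], [0.22, -0.237, -0.026, 0, 0, 0, 1], [0.22, -0.237, -0.026, 0, 0, 0, 1], [0.22, -0.237, -0.026, 0, 0, 0, 1], [0.22, -0.237, -0.026, 0, 0, 0, 1], [0.22, -0.237, -0.026, 0, 0, 0, 1], [0.22, -0.237, -0.026, 0, 0, 0, 1], [0.22, -0.237, -0.026, 0, 0, 0, 1], [0.22, -0.237, -0.026, 0, 0, 0, 1]]
  ]
}}

```text
time_s: 2.55
tool_pos: [579.0, -27.2, 329.1]
tcp_rot: [0.997, 0.074, -0.0, 0.0]
force: [0.4, -0.7, 0.4]
finger_gap: 85.5
grip_force: 0.0
```

```bash
python3 - <<'E'
from h import *
st=r.read_state(); im,d=r.snapshot('wrist'); cv2.imwrite('pics/w1.png',im); P=cloud('wrist',d,st); np.savez('w1.npz',im=im,d=d,P=P)
print(np.round(st['tool_pos'],1))
def rect(lo,hi,box,lab):
    m=(d>0)&(P[...,2]>lo)&(P[...,2]<hi)&(P[...,0]>box[0])&(P[...,0]<box[1])&(P[...,1]>box[2])&(P[...,1]<box[3])
    q=P[m]
    if len(q)<5: print(lab,len(q));return
    (c,s,a)=cv2.minAreaRect(q[:,:2].astype(np.float32)); print(lab,m.sum(),np.round(c,1),np.round(s,1),round(a,1),'z',np.round(np.median(q[:,2]),1))
rect(54,58,(430,620,-130,50),'rim');rect(62,70,(400,500,-130,50),'lips');rect(170,220,(560,720,-120,40),'bar')
hsv=cv2.cvtColor(im,cv2.COLOR_BGR2HSV)
red=((hsv[...,0]<8)|(hsv[...,0]>172))&(hsv[...,1]>130)&(d>0)&(P[...,2]<65)&(P[...,2]>40)
q=P[red]; c,s,a=cv2.minAreaRect(q[:,:2].astype(np.float32)); print('seal',len(q),np.round(c,1),np.round(s,1),round(a,1),np.median(q[:,2]))
go(533,266,150,18.6)
E
```

```text
[579.  -27.2 329.1]
rim 1185 [513.8 -38.5] [144.1 110.4] 6.9 z 55.5
lips 31 [443.5 -47.7] [ 4.4 51.9] 6.7 z 64.3
bar 466 [620.7 -24.1] [13.9 68.9] 7.4 z 187.6
seal 749 [614.3 -16.9] [309.9  96.9] 12.6 51.497645496117684
t 2.6 tcp [578.8 -28.  329.2] row [-0.0031, -0.397, 0.2386, 0.0006, 0.0007, -0.1137] F [-0.2  0.3  0.3] gap 85.1
```

View pics/w1.png

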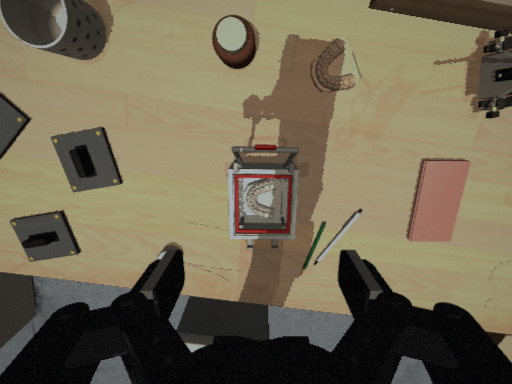

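Wrist view: the flask is at (264,200), the bail tab at (266,147), and the wanted plate at (87,160) with its grip at (82,158). I refine the flask and plate poses from this picture.

```bash
python3 - <<'E'
from h import *
z=np.load('w1.npz'); im,d,P=z['im'],z['d'],z['P']
hsv=cv2.cvtColor(im,cv2.COLOR_BGR2HSV)
box=lambda a,b,c,e,lo,hi:(d>0)&(P[...,0]>a)&(P[...,0]<b)&(P[...,1]>c)&(P[...,1]<e)&(P[...,2]>lo)&(P[...,2]<hi)
red=((hsv[...,0]<8)|(hsv[...,0]>172))&(hsv[...,1]>130)
for lab,m in [('seal',red&box(450,590,-100,20,40,65)),('tab',red&box(580,680,-100,60,150,220)),('grip',box(490,580,220,310,28,40)),('plate',box(460,605,195,335,7,14))]:
    q=P[m]; c,s,a=cv2.minAreaRect(q[:,:2].astype(np.float32)); print(lab,len(q),np.round(c,1),np.round(s,1),round(a,1),np.round(np.median(q,0),1))
# rim edges in frame rotated by 7 deg
a=np.radians(7); ex=np.array([np.cos(a),np.sin(a)]); ey=np.array([-ex[1],ex[0]])
q=P[box(430,620,-130,50,53,58)]; u,v=q[:,:2]@ex,q[:,:2]@ey
vc=(v.min()+v.max())/2; 
# side walls, and front/back wall at |v-vc|>40 (away from lips/hinges)
k=abs(v-vc)>44; print('v',v.min(),v.max(),'u',u[k].min(),u[k].max()); uc=(u[k].min()+u[k].max())/2; print('flask',uc*ex+vc*ey)
E
```

```text
seal 679 [514.6 -39. ] [99.9 91. ] 7.9 [513.8 -38.5  51.4]
tab 102 [624.8 -23.8] [ 4.9 19.8] 8.4 [625.2 -23.8 195.4]
grip 279 [534.5 267.1] [45.7 14.6] 18.4 [535.5 265.8  33. ]
plate 2551 [534.6 267.2] [97.9 89.3] 18.1 [539.8 260.8   9.7]
v -155.99856725371896 -45.6740761609634 u 446.4470812565772 577.4402348050334
flask [520.41656395 -37.69446559]
```

```bash
python3 - <<'E'
from h import *
go(534.6,267,130,18.4)
E
```

```text
t 2.6 tcp [578.8 -28.  329.2] row [-0.0008, -0.398, 0.2652, 0.0006, 0.0007, -0.1115] F [-0.2  0.3  0.3] gap 85.1
```

{"api": "carry_out", "payload": {
  "commands": [
    [[0, -0.398, 0.265, 0, 0, -0.111, 1], [0, -0.398, 0.265, 0, 0, -0.111, 1], [0, -0.398, 0.265, 0, 0, -0.111, 1], [0, -0.398, 0.265, 0, 0, -0.111, 1], [0, -0.398, 0.265, 0, 0, -0.111, 1], [0, -0.398, 0.265, 0, 0, -0.111, 1], [0, -0.398, 0.265, 0, 0, -0.111, 1], [0, -0.398, 0.265, 0, 0, -0.111, 1], [0, -0.398, 0.265, 0, 0, -0.111, 1], [0, -0.398, 0.265, 0, 0, -0.111, 1], [0, -0.398, 0.265, 0, 0, -0.111, 1], [0, -0.398, 0.265, 0, 0, -0.111, 1]]
  ]
}}

```text
time_s: 3.6
tool_pos: [536.5, 266.3, 131.1]
tcp_rot: [0.987, 0.159, 0.0, 0.001]
force: [1.0, -0.3, 0.7]
finger_gap: 85.2
grip_force: 0.0
```

```bash
python3 - <<'E'
from h import *
st=r.read_state(); im,d=r.snapshot('wrist'); cv2.imwrite('pics/w2.png',im); P=cloud('wrist',d,st)
box=lambda a,b,c,e,lo,hi:(d>0)&(P[...,0]>a)&(P[...,0]<b)&(P[...,1]>c)&(P[...,1]<e)&(P[...,2]>lo)&(P[...,2]<hi)
for lab,m in [('grip',box(500,570,235,300,28,40)),('plate',box(460,605,195,335,7,14))]:
    q=P[m]; c,s,a=cv2.minAreaRect(q[:,:2].astype(np.float32)); print(lab,len(q),np.round(c,1),np.round(s,1),round(a,1),np.round(np.median(q,0),1))
go(534.6,267,20,18.4)
E
```

```text
grip 699 [534.3 267.8] [44.8 13.3] 17.7 [535.3 268.3  33.5]
plate 7424 [533.7 267.7] [98.2 88. ] 18.1 [539.4 270.3   9.8]
t 3.65 tcp [536.9 266.  131.4] row [-0.0026, -0.0024, 0.1486, 0.0011, -0.0008, -0.0016] F [ 1.1 -0.4 -0.2] gap 85.6
```

View pics/w2.png

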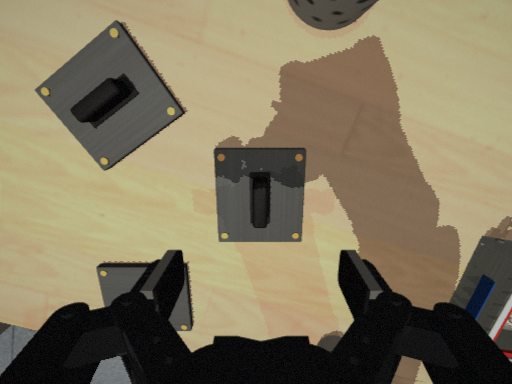

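The plate at (260,195) is centred and measures 98 x 88, with its grip at (260,198). I descend, close and lift a little.

{"api": "carry_out", "payload": {
  "commands": [
    [[-0.003, -0.003, 0.1, 0, 0, 0, 1], [-0.003, -0.003, 0.135, 0, 0, 0, 1], [-0.003, -0.003, 0.146, 0, 0, 0, 1], [-0.003, -0.003, 0.146, 0, 0, 0, 1], [-0.003, -0.003, 0.146, 0, 0, 0, 0], [-0.003, -0.003, 0.146, 0, 0, 0, 0], [-0.003, -0.003, 0.146, 0, 0, 0, 0], [-0.003, -0.003, 0.146, 0, 0, 0, 0], [-0.003, -0.003, 0.146, 0, 0, 0, 0], [-0.003, -0.003, 0.146, 0, 0, 0, 0], [-0.003, -0.003, 0.146, 0, 0, 0, 0], [-0.003, -0.003, 0.146, 0, 0, 0, 0]]
  ]
}}

```text
time_s: 4.65
tool_pos: [533.7, 270.2, 22.6]
tcp_rot: [0.987, 0.16, 0.001, -0.0]
force: [-0.7, -1.0, 8.1]
finger_gap: 12.1
grip_force: 60.6
```

```bash
python3 - <<'E'
from h import *
st=r.read_state(); print(st['grip_force']); go(534,267.7,165,18.2)
E
```

```text
60.645214319229126
t 4.65 tcp [533.7 270.2  22.6] row [-0.0002, 0.0034, -0.1898, 0.0001, -0.0014, 0.0027] F [-0.7 -1.   8.1] gap 12.1
```

{"api": "carry_out", "payload": {
  "commands": [
    [[0, 0, -0.02, 0, 0, 0, 0], [0, 0, -0.06, 0, 0, 0, 0], [0, 0, -0.11, 0, 0, 0, 0], [0, 0, -0.15, 0, 0, 0, 0], [0, 0, -0.17, 0, 0, 0, 0], [0, 0, -0.17, 0, 0, 0, 0]]
  ]
}}

```text
time_s: 5.15
tool_pos: [534.8, 271.5, 152.7]
tcp_rot: [0.987, 0.16, 0.004, -0.001]
force: [-0.7, -0.0, -2.7]
finger_gap: 12.4
grip_force: 59.4
```

```bash
python3 - <<'E'
from h import *
st=r.read_state(); im,d=r.snapshot('wrist'); cv2.imwrite('pics/w3.png',im); P=cloud('wrist',d,st)
T=R.from_quat(st['tcp_rot']).as_matrix(); Q=(P-st['tool_pos'])@T
m=(d>0)&(abs(Q[...,0])<60)&(abs(Q[...,1])<60)&(Q[...,2]>2)&(Q[...,2]<22); q=Q[m]
c,s,a=cv2.minAreaRect(q[:,:2].astype(np.float32)); print('plate in tool',len(q),c,s,a,np.median(q,0))
A=np.c_[q[:,:2],np.ones(len(q))]; print('plane',np.linalg.lstsq(A,q[:,2],rcond=None)[0])
print(st['grip_force']); go(514.6,-39,150,7.5)
print(st['tcp_rot'])
E
```

```text
plate in tool 13147 (-1.2724418640136719, -0.9818572998046875) (98.707763671875, 88.14627075195312) 0.15115416049957275 [23.6132039  -1.20991022 12.85596682]
plane [ 7.80814851e-03 -3.76070432e-04  1.26900834e+01]
59.41417872905731
t 5.2 tcp [533.5 270.7 150.3] row [-0.1547, 0.3837, -0.0004, -0.0006, -0.0023, 0.1218] F [ 0.8 -0.2 -3.2] gap 12.6
[ 0.98704129  0.16041991  0.00363036 -0.00133092]
```

View pics/w3.png

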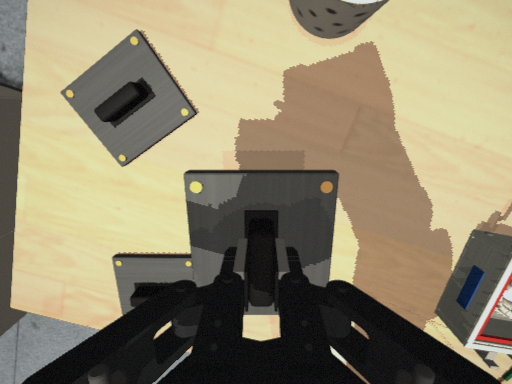

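Wrist view: the plate is held level with its grip between the fingers at (262,260), and it measures 98.7 x 88.1 in the tool frame. Next I hover over the flask.

```bash
python3 - <<'E'
from h import *
for n in ['top','side']:
    z=np.load(f'{n}0.npz'); im,d=z['im'],z['d']; P=cloud(n,d); hsv=cv2.cvtColor(im,cv2.COLOR_BGR2HSV)
    m=((hsv[...,0]<8)|(hsv[...,0]>172))&(hsv[...,1]>110)&(d>0)&(P[...,0]>450)&(P[...,0]<590)&(P[...,1]>-110)&(P[...,1]<30)&(P[...,2]>40)&(P[...,2]<65)
    q=P[m]; print(n,cv2.minAreaRect(q[:,:2].astype(np.float32)),np.median(q[:,2]))
go(516,-39.8,130,7.5)
E
```

```text
top ((512.7035522460938, -38.63772201538086), (98.5945816040039, 89.6920394897461), 7.809900760650635) 52.540097501038886
side ((515.0428466796875, -37.396728515625), (100.64997863769531, 94.82566833496094), 7.899842262268066) 51.29844270674535
t 5.2 tcp [533.5 270.7 150.3] row [-0.1534, 0.3854, 0.0263, -0.0006, -0.0023, 0.1218] F [ 0.8 -0.2 -3.2] gap 12.6
```

{"api": "carry_out", "payload": {
  "commands": [
    [[-0.02, 0.05, 0, 0, -0.002, 0.02, 0], [-0.05, 0.1, 0, 0, -0.002, 0.05, 0], [-0.07, 0.15, 0, 0, -0.002, 0.08, 0], [-0.1, 0.2, 0, 0, -0.002, 0.1, 0], [-0.12, 0.25, 0, 0, -0.002, 0.119, 0], [-0.14, 0.3, 0, 0, -0.002, 0.119, 0], [-0.15, 0.34, 0, 0, -0.002, 0.119, 0], [-0.153, 0.37, 0, 0, -0.002, 0.119, 0], [-0.153, 0.385, 0.01, 0, -0.002, 0.119, 0], [-0.153, 0.385, 0.026, 0, -0.002, 0.119, 0], [-0.153, 0.385, 0.026, 0, -0.002, 0.119, 0], [-0.153, 0.385, 0.026, 0, -0.002, 0.119, 0]]
  ]
}}

```text
time_s: 6.2
tool_pos: [513.8, -38.6, 127.4]
tcp_rot: [0.998, 0.068, -0.003, -0.0]
force: [0.5, -0.6, -2.4]
finger_gap: 12.3
grip_force: 59.4
```

```bash
python3 - <<'E'
from h import *
for i in range(3): st=r.read_state(); im,d=r.snapshot('wrist'); print(np.round(st['tool_pos'],1),np.round(st['tcp_rot'],4))
cv2.imwrite('pics/w4.png',im); P=cloud('wrist',d,st)
T=R.from_quat(st['tcp_rot']).as_matrix(); Q=(P-st['tool_pos'])@T
m=(d>0)&(abs(Q[...,0])<60)&(abs(Q[...,1])<60)&(Q[...,2]>2)&(Q[...,2]<22); q=Q[m]
print('plate in tool',cv2.minAreaRect(q[:,:2].astype(np.float32)),np.median(q[:,2]))
# rim lines world
m=(d>0)&(P[...,2]>52)&(P[...,2]<58)&(P[...,0]>430)&(P[...,0]<620)&(P[...,1]>-130)&(P[...,1]<50)
q=P[m]; print(len(q), np.percentile(q,[1,99],axis=0) if len(q) else '')
i2,d2=r.snapshot('side'); cv2.imwrite('pics/s4.png',np.hstack([cv2.resize(i2[140:290,170:320],(400,400),interpolation=cv2.INTER_CUBIC),cv2.resize(im,(400,400))]))
P2=cloud('side',d2); 
m=(d2>0)&(P2[...,2]>80)&(P2[...,2]<125)&(P2[...,0]>440)&(P2[...,0]<590)&(P2[...,1]>-120)&(P2[...,1]<50); q=P2[m]; print('side plate',np.round(cv2.minAreaRect(q[:,:2].astype(np.float32)),1) if 0 else cv2.minAreaRect(q[:,:2].astype(np.float32)),np.median(q[:,2]))
go(516,-39.8,130,7.8)
E
```

```text
[513.8 -38.6 127.4] [ 9.977e-01  6.840e-02 -3.500e-03 -4.000e-04]
[514.4 -38.4 128.1] [ 9.976e-01  6.870e-02 -2.700e-03 -3.000e-04]
[514.9 -38.5 128.6] [ 9.976e-01  6.870e-02 -2.100e-03 -2.000e-04]
plate in tool ((-1.7039337158203125, -1.0657615661621094), (99.29969787597656, 88.30309295654297), 0.006867939606308937) 12.833276520955431
2266 [[545.31390349 -85.9956046   52.02686093]
 [579.71356879  21.66707299  57.25906304]]
side plate ((530.6143798828125, -36.624610900878906), (129.6849365234375, 90.42830657958984), 8.963693618774414) 115.95638404858934
t 6.4 tcp [515.4 -38.8 129.2] row [0.0007, 0.0014, -0.001, -0.0001, 0.0018, 0.0007] F [ 0.8 -0.3 -2.3] gap 12.6
```

View pics/s4.png

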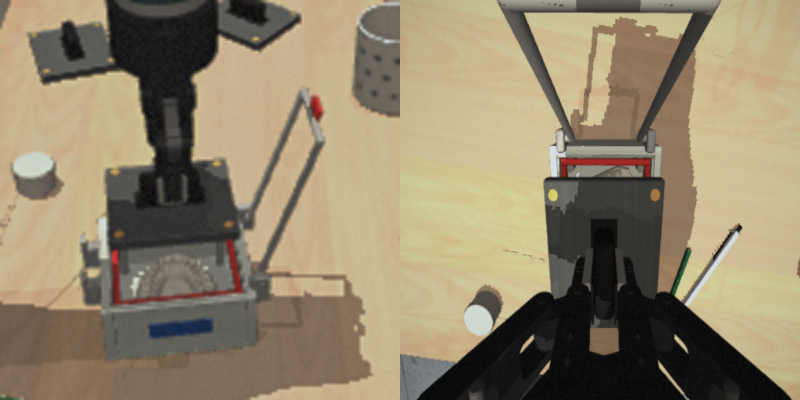

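Left (side camera): the plate hangs level above the flask. Right (wrist camera): the plate's back edge is at row 180, with the red seal's back bar at (610,165), roughly symmetric about the plate. I measure the offset in the same picture.

```bash
python3 - <<'E'
from h import *
for i in range(1):
    st=r.read_state(); im,d=r.snapshot('wrist'); P=cloud('wrist',d,st); T=R.from_quat(st['tcp_rot']).as_matrix(); Q=(P-st['tool_pos'])@T
    hsv=cv2.cvtColor(im,cv2.COLOR_BGR2HSV); red=((hsv[...,0]<8)|(hsv[...,0]>172))&(hsv[...,1]>110)&(d>0)
    m=red&(P[...,2]>40)&(P[...,2]<60)&(abs(Q[...,0])<90)&(abs(Q[...,1])<70); q=Q[m]
    print('red',len(q),np.percentile(q,[.5,99.5],axis=0).round(1).tolist())
    b=q[abs(q[:,1])<35]; print('back seal x rng',np.percentile(b[:,0],[1,50,99]), 'slope',np.polyfit(b[:,1],b[:,0],1))
    for lo,hi in[(48,57),(57,65)]:
        l=q[(q[:,0]>lo)&(q[:,0]<hi)]; print('y edges',np.percentile(l[:,1],[1,99]) if len(l) else '')
    m=(d>0)&(abs(Q[...,0])<60)&(abs(Q[...,1])<60)&(Q[...,2]>10)&(Q[...,2]<16)&(Q[...,0]>0); p=Q[m]
    print('plate y',np.percentile(p[:,1],[.5,99.5]),'x max',np.percentile(p[:,0],99.8))
    # rim band
    m=(d>0)&(P[...,2]>53)&(P[...,2]<58.5)&(Q[...,0]>40)&(Q[...,0]<62)&(abs(Q[...,1])<70); p=Q[m]; print('rim y',np.percentile(p[:,1],[.5,99.5]))
    m=(d>0)&(P[...,2]>53)&(P[...,2]<58.5)&(Q[...,0]>40)&(Q[...,0]<90)&(abs(Q[...,1])>46)&(abs(Q[...,1])<60); p=Q[m]; print('rim x max',np.percentile(p[:,0],[99]),np.median(P[m][:,2]))
go(516,-39.8,130,7.8)
E
```

```text
red 911 [[35.8, -44.8, 75.7], [49.4, 45.8, 82.2]]
back seal x rng [44.63215348 47.15806836 49.39301667] slope [-6.43588939e-03  4.69889382e+01]
y edges [-43.99122862  43.74494348]
y edges 
plate y [-44.22200725  42.18922154] x max 47.75610613890553
rim y [-54.71981149  54.32851654]
rim x max [59.18185013] 55.6262267085726
t 6.45 tcp [515.4 -39.1 129.4] row [0.0006, 0.0011, -0.0008, 0.0, 0.0016, 0.0005] F [-1.  -1.1 -1.8] gap 12.3
```

{"api": "carry_out", "payload": {
  "commands": [
    [[0.001, 0.0013, 0.02, 0, 0.0016, 0, 0], [0.001, 0.0013, 0.04, 0, 0.0016, 0, 0], [0.001, 0.0013, 0.055, 0, 0.0016, 0, 0], [0.001, 0.0013, 0.06, 0, 0.0016, 0, 0], [0.001, 0.0013, 0.063, 0, 0.0016, 0, 0], [0.001, 0.0013, 0.066, 0, 0.0016, 0, 0], [0.001, 0.0013, 0.069, 0, 0.0016, 0, 0], [0.001, 0.0013, 0.071, 0, 0.0016, 0, 0], [0.001, 0.0013, 0.071, 0, 0.0016, 0, 0], [0.001, 0.0013, 0.071, 0, 0.0016, 0, 0]]
  ]
}}

```text
time_s: 7.28
tool_pos: [516.1, -41.0, 76.1]
tcp_rot: [0.998, 0.068, -0.0, 0.0]
force: [-0.7, -0.0, -2.2]
finger_gap: 12.2
grip_force: 59.5
```

```bash
cat > plate.py <<'E'
from h import *
st=r.read_state(); im,d=r.snapshot('wrist'); P=cloud('wrist',d,st); T=R.from_quat(st['tcp_rot']).as_matrix(); Q=(P-st['tool_pos'])@T
m=(d>0)&(abs(Q[...,0])<55)&(abs(Q[...,1])<40)&(Q[...,2]>8)&(Q[...,2]<20)&(Q[...,0]>10)&(Q[...,0]<45)&(abs(Q[...,1])>12); p=Q[m]; w=P[m]
print('plate top world z',np.percentile(w[:,2],[5,50,95]).round(1),'tool z',np.median(p[:,2]).round(1))
A=np.c_[w[:,:2]-w[:,:2].mean(0),np.ones(len(w))]; print('plane',np.linalg.lstsq(A,w[:,2],rcond=None)[0].round(4))
m=(d>0)&(P[...,2]>50)&(P[...,2]<62)&(abs(Q[...,1])>48)&(abs(Q[...,1])<54)&(Q[...,0]<58)&(Q[...,0]>10); print('rim z',np.median(P[m][:,2]) if m.any() else '')
print('gf',st['grip_force'],'mom',np.round(st['wrist_torque'],2)); go(516,-40,75,7.8)
E
python3 plate.py
```

```text
plate top world z [62.3 63.3 64.3] tool z 12.8
plane [ 3.30000e-03 -1.00000e-04  6.33284e+01]
rim z 55.51583806593356
gf 59.45115566253662 mom [-0.02 -0.05 -0.06]
t 7.33 tcp [516.1 -41.   76.1] row [0.0, -0.0013, 0.0015, 0.0002, 0.0, -0.0006] F [-0.1 -0.2 -1.5] gap 12.8
```

The plate is inside the rim (underside about 53 mm) with no side force. I press it home.

{"api": "carry_out", "payload": {
  "commands": [
    [[0, 0, 0.0025, 0, 0, 0, 0], [0, 0, 0.005, 0, 0, 0, 0], [0, 0, 0.0075, 0, 0, 0, 0], [0, 0, 0.0095, 0, 0, 0, 0], [0, 0, 0.0105, 0, 0, 0, 0], [0, 0, 0.0105, 0, 0, 0, 0], [0, 0, 0.0105, 0, 0, 0, 0]]
  ]
}}

```text
time_s: 7.92
tool_pos: [516.3, -41.1, 68.6]
tcp_rot: [0.998, 0.068, 0.0, 0.0]
force: [-1.5, -0.0, 6.4]
finger_gap: 12.8
grip_force: 60.4
```

```bash
python3 plate.py
```

```text
plate top world z [54.8 55.8 56.8] tool z 12.7
plane [4.4000e-03 1.0000e-04 5.5835e+01]
rim z 55.45638371779502
gf 60.42633533477783 mom [0.05 0.19 0.01]
t 7.97 tcp [516.3 -41.   68.6] row [-0.0002, -0.0014, -0.0086, 0.0004, -0.0003, -0.0006] F [-0.7  1.   5.7] gap 12.5
```

Flush within 0.3 mm. I give it a brief extra press, then open and lift clear.

{"api": "carry_out", "payload": {
  "commands": [
    [[0, 0, 0.0015, 0, 0, 0, 0], [0, 0, 0.002, 0, 0, 0, 0], [0, 0, 0.002, 0, 0, 0, 0], [0, 0, 0, 0, 0, 0, 0.4], [0, 0, 0, 0, 0, 0, 0.4], [0, 0, 0, 0, 0, 0, 0.5], [0, 0, -0.02, 0, 0, 0, 0.6], [0, 0, -0.06, 0, 0, 0, 0.6], [0, 0, -0.11, 0, 0, 0, 0.6], [0, 0, -0.16, 0, 0, 0, 0.6], [0, 0, -0.2, 0, 0, 0, 0.6], [0, 0, -0.2, 0, 0, 0, 0.6]]
  ]
}}

```text
time_s: 8.97
tool_pos: [519.7, -41.0, 223.4]
tcp_rot: [0.998, 0.067, 0.005, 0.001]
force: [-0.3, 0.3, -0.3]
finger_gap: 51.3
grip_force: 0.0
```

```bash
python3 - <<'E'
from h import *
st=r.read_state(); im,d=r.snapshot('wrist'); P=cloud('wrist',d,st)
a=np.radians(7.8); ex=np.array([np.cos(a),np.sin(a)]); ey=np.array([-ex[1],ex[0]]); C=np.array([514.8,-39])
U=(P[...,:2]-C)@ex; V=(P[...,:2]-C)@ey; Z=P[...,2]
m=(d>0)&(abs(U)<47)&(abs(V)<42)&(Z>40)&(Z<66)&((abs(U)>28)|(abs(V)>15)); w=np.c_[U[m],V[m],np.ones(m.sum())]
print('plate plane',np.linalg.lstsq(w,Z[m],rcond=None)[0].round(4),m.sum())
for lab,k in [('front',(U<-54)&(U>-59)&(abs(V)>34)&(abs(V)<52)),('back',(U>53)&(U<59)&(abs(V)>42)&(abs(V)<52)),('L',(V>48.5)&(V<53.5)&(abs(U)<45)),('R',(V<-48.5)&(V>-53.5)&(abs(U)<45))]:
    k=k&(d>0)&(Z>40)&(Z<70); print(lab,k.sum(),np.median(Z[k]) if k.any() else '')
k=(d>0)&(Z>75)&(Z<220)&(U>55)&(U<130)&(abs(V)<45); print('bail',k.sum(),np.c_[U[k],V[k],Z[k]].min(0).round(1),np.c_[U[k],V[k],Z[k]].max(0).round(1))
print(np.polyfit(U[k],Z[k],1)); z0=(Z[k]>165); print('top',np.median(np.c_[U[k],V[k],Z[k]][z0],0).round(1) if z0.any() else '')
i2,_=r.snapshot('side'); cv2.imwrite('pics/s5.png',np.hstack([cv2.resize(i2[140:290,170:320],(400,400),interpolation=cv2.INTER_CUBIC),cv2.resize(im,(400,400))])); print(np.round(st['tool_pos'],1))
E
```

```text
plate plane [1.70000e-03 5.00000e-04 5.57413e+01] 4359
front 107 55.62402669415357
back 85 56.34222384401929
L 332 55.643938136817994
R 314 55.732155102837794
bail 2516 [ 67.5 -34.6  75.2] [113.6  35.1 198.1]
[   2.77850347 -110.57264288]
top [1.073e+02 1.000e-01 1.878e+02]
[519.7 -41.  223.4]
```

View pics/s5.png

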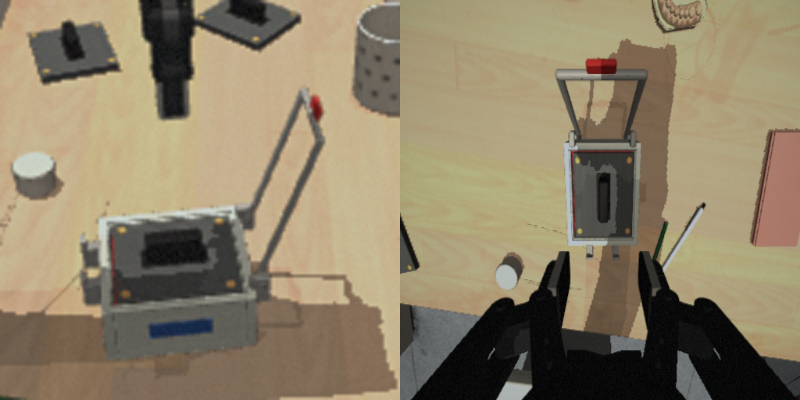

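The plate is flush: its plane is at 55.74 mm against a rim of 55.6–56, with tilt below 0.002 rad. In the wrist view the bail bar is at (602,75) with its red tab at (601,65), so bar U≈106 and Z≈188. I go behind it with closed fingers.

```bash
cat >> h.py <<'E'
def gof(U,V,Z):
    a=np.radians(7.8); ex=np.array([np.cos(a),np.sin(a)]); ey=np.array([-ex[1],ex[0]]); C=np.array([514.8,-39])
    st=r.read_state(); q=np.array(st['tool_pos'])[:2]-C; print('now U,V,Z',np.round([q@ex,q@ey,st['tool_pos'][2]],1))
    go(*(C+U*ex+V*ey),Z,7.8)
E
python3 - <<'E'
from h import *
gof(140,0,235); gof(140,0,178)
E
```

```text
now U,V,Z [  1.6  -2.2 218.8]
t 9.07 tcp [516.6 -41.  218.8] row [0.1846, -0.0032, -0.0212, 0.0005, -0.0012, -0.0007] F [ 0.  1. -1.] gap 51.1
now U,V,Z [  1.6  -2.2 218.8]
t 9.07 tcp [516.6 -41.  218.8] row [0.1845, -0.0032, 0.0548, 0.0005, -0.0012, -0.0007] F [ 0.  1. -1.] gap 51.1
```

{"api": "carry_out", "payload": {
  "commands": [
    [[0, -0.003, -0.022, 0, 0, 0, 0], [0.05, -0.003, -0.022, 0, 0, 0, 0], [0.1, -0.003, -0.022, 0, 0, 0, 0], [0.15, -0.003, -0.022, 0, 0, 0, 0], [0.185, -0.003, -0.022, 0, 0, 0, 0], [0.185, -0.003, -0.022, 0, 0, 0, 0], [0.185, -0.003, 0.02, 0, 0, 0, 0], [0.185, -0.003, 0.05, 0, 0, 0, 0], [0.185, -0.003, 0.054, 0, 0, 0, 0], [0.185, -0.003, 0.054, 0, 0, 0, 0]]
  ]
}}

```text
time_s: 9.9
tool_pos: [650.6, -20.1, 174.3]
tcp_rot: [0.998, 0.068, -0.004, 0.0]
force: [0.2, 0.3, 0.1]
finger_gap: -0.3
grip_force: 0.0
```

```bash
python3 - <<'E'
from h import *
print('start');gof(140,0,178)
import math
for th in [1.87,1.7,1.57,1.4,1.25,1.1,1.0,.9,.8]:
    U=66-132*math.cos(th)+14; Z=60+132*math.sin(th)-12+8; print(th,round((U-140)/750,3),round((178-Z)/750,3))
E
```

```text
start
now U,V,Z [137.1   0.3 174.3]
t 9.9 tcp [650.6 -20.1 174.3] row [0.0038, 0.0003, -0.005, -0.0003, 0.0047, -0.0006] F [0.2 0.3 0.1] gap -0.3
1.87 -0.028 -0.006
1.7 -0.057 -0.012
1.57 -0.08 -0.013
1.4 -0.11 -0.011
1.25 -0.135 -0.004
1.1 -0.16 0.006
1.0 -0.175 0.015
0.9 -0.189 0.025
0.8 -0.203 0.036
```

{"api": "carry_out", "payload": {
  "commands": [
    [[-0.02, 0, -0.005, 0, 0, 0, 0], [-0.03, 0, -0.006, 0, 0, 0, 0], [-0.045, 0, -0.01, 0, 0, 0, 0], [-0.06, 0, -0.012, 0, 0, 0, 0], [-0.075, 0, -0.013, 0, 0, 0, 0], [-0.09, 0, -0.012, 0, 0, 0, 0], [-0.105, 0, -0.011, 0, 0, 0, 0], [-0.12, 0, -0.008, 0, 0, 0, 0], [-0.135, 0, -0.004, 0, 0, 0, 0], [-0.135, 0, -0.004, 0, 0, 0, 0]]
  ]
}}

```text
time_s: 10.73
tool_pos: [550.9, -34.2, 181.4]
tcp_rot: [0.998, 0.067, -0.001, 0.0]
force: [-0.0, -0.7, -0.0]
finger_gap: -0.3
grip_force: 0.0
```

```bash
cat > bail.py <<'E'
from h import *
a=np.radians(7.8); ex=np.array([np.cos(a),np.sin(a)]); ey=np.array([-ex[1],ex[0]]); C=np.array([514.8,-39])
for n in ['side','top','wrist']:
    st=r.read_state(); im,d=r.snapshot(n); P=cloud(n,d,st); U=(P[...,:2]-C)@ex; V=(P[...,:2]-C)@ey; Z=P[...,2]
    hsv=cv2.cvtColor(im,cv2.COLOR_BGR2HSV); k=((hsv[...,0]<8)|(hsv[...,0]>172))&(hsv[...,1]>110)&(d>0)&(abs(U)<140)&(abs(V)<25)&(Z>58)&(Z<220)
    if k.sum()>3:
        p=np.median(np.c_[U[k],V[k],Z[k]],0); print(n,'tab',k.sum(),p.round(1),'angle',np.arctan2(p[2]-60,66-p[0]).round(3))
    if n=='side': cv2.imwrite('pics/sb.png',cv2.resize(im[120:300,160:340],(540,540),interpolation=cv2.INTER_CUBIC))
gof(0,0,200)
E
python3 bail.py
```

```text
side tab 21 [ 21.1  -4.2 194.3] angle 1.248
top tab 17 [ 18.   4. 196.] angle 1.231
wrist tab 26 [ 46.9  -0.5 202.8] angle 1.438
now U,V,Z [ 39.4  -0.  181.4]
t 10.88 tcp [553.8 -33.7 181.4] row [-0.0525, 0.0001, -0.0249, 0.0004, -0.001, -0.0007] F [ 0.4  0.9 -0.1] gap 0.2
```

The bail follows, now at about 1.24 rad. I continue to about 0.85.

{"api": "carry_out", "payload": {
  "commands": [
    [[-0.01, 0, 0.004, 0, 0, 0, 0], [-0.02, 0, 0.008, 0, 0, 0, 0], [-0.03, 0, 0.014, 0, 0, 0, 0], [-0.04, 0, 0.02, 0, 0, 0, 0], [-0.05, 0, 0.027, 0, 0, 0, 0], [-0.061, 0, 0.035, 0, 0, 0, 0], [-0.061, 0, 0.035, 0, 0, 0, 0]]
  ]
}}

```text
time_s: 11.47
tool_pos: [504.5, -40.2, 152.9]
tcp_rot: [0.998, 0.067, -0.002, 0.0]
force: [0.2, -0.3, 0.2]
finger_gap: -0.0
grip_force: 0.0
```

```bash
python3 bail.py
```

```text
side tab 43 [-27.4  -3.2 160.9] angle 0.824
top tab 21 [-31.    5.1 162.7] angle 0.814
wrist tab 59 [  4.1  -1.5 197.2] angle 1.147
now U,V,Z [ -7.5   0.2 154.2]
t 11.62 tcp [507.4 -39.9 154.2] row [0.0099, 0.0002, -0.0611, 0.0002, 0.0006, -0.0006] F [ 0.3 -0.3  0.5] gap 0.2
```

{"api": "carry_out", "payload": {
  "commands": [
    [[0.008, 0, 0, 0, 0, 0, 0], [0.008, 0, -0.035, 0, 0, 0, 0], [0.005, 0, -0.042, 0, 0, 0, 0], [-0.025, 0, -0.042, 0, 0, 0, 0], [-0.026, 0, -0.025, 0, 0, 0, 0], [-0.026, 0, -0.007, 0, 0, 0, 0], [-0.034, 0, 0.003, 0, 0, 0, 0], [-0.041, 0, 0.013, 0, 0, 0, 0], [-0.048, 0, 0.025, 0, 0, 0, 0], [-0.055, 0, 0.037, 0, 0, 0, 0], [-0.06, 0, 0.048, 0, 0, 0, 0], [-0.06, 0, 0.048, 0, 0, 0, 0]]
  ]
}}

```text
time_s: 12.62
tool_pos: [461.9, -45.9, 117.3]
tcp_rot: [0.998, 0.068, -0.001, 0.0]
force: [-0.1, -0.3, -0.0]
finger_gap: 0.1
grip_force: 0.0
```

```bash
python3 bail.py
```

```text
side tab 31 [-64.2  -5.5 109.5] angle 0.364
wrist tab 79 [-35.3  -3.1 193.9] angle 0.923
now U,V,Z [-51.5   0.2 118.6]
t 12.77 tcp [463.7 -45.8 118.6] row [0.0688, 0.0002, -0.1085, 0.0003, -0.0003, -0.0005] F [-0.1 -0.2 -0.7] gap 0.1
```

View pics/sb.png

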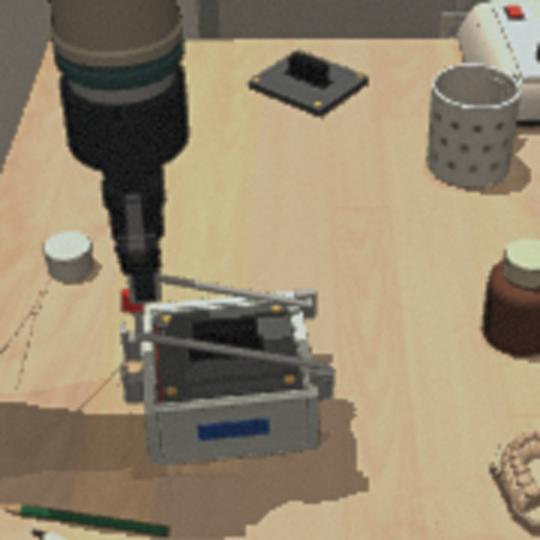

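Side view: the fingertips are at (145,290) pressing the bar, with the bail nearly down at about 0.36 rad and the tab at (130,300). I press it home.

{"api": "carry_out", "payload": {
  "commands": [
    [[-0.003, 0, 0.013, 0, 0, 0, 0], [-0.005, 0, 0.026, 0, 0, 0, 0], [-0.006, 0, 0.039, 0, 0, 0, 0], [-0.007, 0, 0.05, 0, 0, 0, 0], [-0.007, 0, 0.057, 0, 0, 0, 0], [-0.007, 0, 0.062, 0, 0, 0, 0], [-0.007, 0, 0.065, 0, 0, 0, 0], [-0.007, 0, 0.065, 0, 0, 0, 0], [-0.007, 0, 0.065, 0, 0, 0, 0]]
  ]
}}

```text
time_s: 13.52
tool_pos: [458.0, -46.6, 70.6]
tcp_rot: [0.998, 0.068, 0.0, 0.0]
force: [-2.7, 0.4, 12.0]
finger_gap: -0.2
grip_force: 5.9
```

```bash
python3 bail.py
```

```text
side tab 39 [-70.9  -4.7  62.3] angle 0.017
wrist tab 20 [-40.6   2.8 143.4] angle 0.664
now U,V,Z [-57.3   0.2  70.6]
t 13.67 tcp [458.  -46.6  70.6] row [0.0765, 0.0003, -0.1724, 0.0004, -0.0003, -0.0006] F [-2.   0.  12.4] gap -0.1
```

{"api": "carry_out", "payload": {
  "commands": [
    [[0, 0, 0.002, 0, 0, 0, 0], [0, 0, 0.003, 0, 0, 0, 0], [0, 0, 0.003, 0, 0, 0, 0], [0, 0, -0.01, 0, 0, 0, 0], [0, 0, -0.05, 0, 0, 0, 0], [0, 0, -0.1, 0, 0, 0, 0], [0.05, 0, -0.15, 0, 0, 0, 0], [0.1, 0, -0.2, 0, 0, 0, 0], [0.15, 0, -0.24, 0, 0, 0, 0], [0.15, 0, -0.24, 0, 0, 0, 0], [0.15, 0, -0.24, 0, 0, 0, 0]]
  ]
}}

```text
time_s: 14.58
tool_pos: [576.7, -30.1, 254.5]
tcp_rot: [0.998, 0.068, 0.007, 0.0]
force: [0.4, 0.9, 0.3]
finger_gap: -0.1
grip_force: 0.0
```

```bash
python3 - <<'E'
from h import *
a=np.radians(7.8); ex=np.array([np.cos(a),np.sin(a)]); ey=np.array([-ex[1],ex[0]]); C=np.array([514.8,-39])
st=r.read_state(); im,d=r.snapshot('wrist'); P=cloud('wrist',d,st); U=(P[...,:2]-C)@ex; V=(P[...,:2]-C)@ey; Z=P[...,2]
k=(d>0)&(abs(U)<47)&(abs(V)<26)&((abs(U)>28)|(abs(V)>14))&(Z<75)&(Z>40); print('plate',np.linalg.lstsq(np.c_[U[k],V[k],np.ones(k.sum())],Z[k],rcond=None)[0].round(4))
k=(d>0)&(abs(abs(V)-32)<5)&(Z>59)&(Z<90)&(U>-50)&(U<55); print('arms',k.sum(),np.polyfit(U[k],Z[k],1).round(4))
hsv=cv2.cvtColor(im,cv2.COLOR_BGR2HSV);k=((hsv[...,0]<8)|(hsv[...,0]>172))&(hsv[...,1]>110)&(d>0)&(U<-60)&(U>-95)&(abs(V)<20);print('tab',k.sum(),np.median(np.c_[U[k],V[k],Z[k]],0))
s,_=r.snapshot('side'); cv2.imwrite('pics/end.png',np.hstack([cv2.resize(s[140:290,170:340],(400,400),interpolation=cv2.INTER_CUBIC),cv2.resize(im,(400,400))])); print(st['tool_pos'],st['force'])
E
```

```text
plate [ 6.00000e-04 -1.70000e-03  5.56365e+01]
arms 573 [-5.00000e-04  6.20043e+01]
tab 0 [nan nan nan]
[576.66618839 -30.06672563 254.50375333] [0.43490138 0.89973485 0.33017819]
  return _methods._mean(a, axis=axis, dtype=dtype,
  ret = um.true_divide(
```

View pics/end.png

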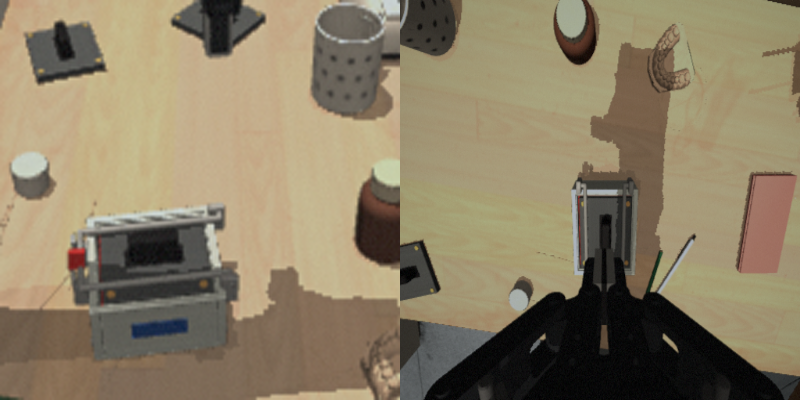

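The bail arms are level (slope 0.0005) and the bar sits in the catch with its tab at (77,258). The plate is flush at 55.6 mm, the bystanders are unmoved and the robot is clear.

```bash
python3 -c "
from workcell import r
print(r.hand_in())"
```

```text
the job is handed in; nothing more can be done
None
```

The flask is closed: the cover plate sits flush and level with the rim, the bail lies down in its catch, the bystanders look unmoved, the arm is clear, and I handed the job in at about 15 s (no verdict was returned).

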